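# Clear the packing things off the chocolate display into the counter organiser

## Robot

A 7-joint arm with a two-finger parallel gripper is mounted at the origin on a cart in front of the work surface, level with it; the furniture and walls round the work are solid. World frame = base frame: x ahead of the robot, y to its left, z up, the work surface at z = 0. Lengths are in m, angles in rad, forces in N, time in s.
With the tool pointing down it reaches from about 0.35 to 0.9 m from the base axis. Payload 7.2 kg.
Tool frame: the origin (TCP) lies on the front face of the gripper's body, between the roots of the fingers; the fingertips stand 80 mm ahead of it and the grasp point (between the pads) lies bot.hold_point_z ahead of it (bot.hold_point_z is the distance from the TCP to the grasp point, in m); z points along the fingers, y is the line along which they close (so a half turn about z gives the same grasp; the last joint's range is limited). The gripper opens to 88 mm and grips with 3 to 60 N. Pads are 20 mm wide; open, the fingers measure 115 mm over their backs; the gripper's body (75 mm by 178 mm) begins 61 mm behind the grasp point.
Start: joints at [-1.322, 0.411, -0.013, 1.596, 0.006, 1.134, -0.082], TCP at [0.195, 0.594, 0.303] pointing down, gripper open.
Joint ranges: [-2.95, 2.95], [-0.29, 1.99], [-1.47, 1.44], [0.14, 2.54], [-1.03, 4.17], [0.13, 1.85], [-2.86, 2.86]. Speed limits (rad/s): [2.39, 2.39, 3.01, 3.01, 3.14, 3.14, 3.14].

## Interface

Orientations are given as a unit quaternion [w, x, y, z].
In Python, from workcell import bot, optics, nets gives the robot as it stands. Calls block until the motion is done:
- bot.goto(position, orientation): joint-space move of the TCP to a pose.
- bot.line_to(position, frame=None, rate=0.15): straight line of the TCP; frame=None keeps the orientation; rate is the mean speed in m/s.
- bot.movej(angles): joint-space move.
- bot.gripper_to(opening, strength=None): finger opening in m; strength is the grip in N (None keeps the last); returns when the fingers have stopped.
- bot.sleep(seconds).
- bot.ik(position, orientation): joint angles nearest the present ones, or None.
- optics.grab_frame(name): name is "side" or "top"; returns a dict with "color" (480x640x3 uint8, blue, green, red), "mtx" (3x3 intrinsics, pixels), "R" (3x3) and "t" (3): a world point X has camera coordinates R X + t. Camera axes: x right, y down, z forward; pixel columns grow to the right and rows downward; lengths in m; the calibration is good to about 2 mm. A picture is of the moment at which its call begins. There is no depth.
A pose or a line that the arm cannot do raises bot.MotionError and nothing moves.
- bot.hand_in(): hands the job in; it is judged then, once.
Trained networks look in the newest picture that a camera, given by its name, has taken for a name from the list of things; names that differ only in an ending like _2 or _b are one class to them, and where a whole thing is asked for, a point or a joint stands for the part that bears it (a point fixed in the world has none). Each returns a list of dicts, best first, with "score" (0 to 1); they miss things now and then, are a little off and sometimes report something else, mostly with a low value. They report only what shows in the picture. A call takes as long as a camera call.
- nets.search_frame(camera, query): "at" ([x, y, z] in m, in the coordinates of the camera as it stood for that picture, good to about 4 mm: the middle of the surface that is visible of it).
- nets.mark_of(camera, query): "at" ([x, y, z] in m, in the coordinates of the camera as it stood for that picture, good to about 4 mm: a listed point, or the origin of a listed thing).
Readings, each from a call of its own:
- bot.read_clock(): time.
- bot.read_joint_positions(): joint angles.
- bot.read_dq(): joint speeds.
- bot.read_tau(): joint torques, N m.
- bot.read_tool_pos(): TCP position.
- bot.read_orientation(): TCP orientation.
- bot.read_contact_force(): force on the tool from outside, world axes, zero at the start.
- bot.read_torque(): the same for the moment, N m.
- bot.read_gripper_width(): finger opening in m.
- bot.read_finger_force(): force on a finger pad.
Only numpy, scipy, OpenCV 4.12 (cv2) and the standard library are available. Lean on these libraries where they do the work, as an engineer would, in place of code of your own. Each camera call takes 0.05 s, during which the arm holds its last target. There are 200 camera calls.

## Task

The gift-wrapping things were left among the chocolate trays: put each back in its place in the wooden organiser at the front of the counter. The sticker roll goes flat over the thin steel post and the brown tape roll over the thick grey hub, both right down on the wood; the date stamp stands upright in the rectangular well, and the felt marker lies in both notches of the pen rest, about centred. Leave the ivory ring-shaped bonbon and the dipping fork where they are; they do not belong in it.

Things in the scene. Friction and masses are not known exactly. Their poses are not given: they have to be found in the camera images.
- sticker_roll: On the level worktop among the display trays (behind it chocolates 15 mm high, in places a fixed price card 50 mm high). White roll of stickers lying flat, 68 mm outside diameter, 30 mm high, round hole through its middle 24 mm wide; 70 g; origin at the centre of its underside, z up. Grip across the outside.
- tape_roll: On the level worktop among the display trays (behind it chocolates 15 mm high, in places a fixed price card 50 mm high). Brown paper tape roll lying flat, 58 mm outside diameter, 25 mm high, hole through its middle 38 mm wide; 50 g; origin at the centre of its underside, z up. Grip across the outside.
- stamp: On the level worktop among the display trays (behind it chocolates 15 mm high, in places a fixed price card 50 mm high). Date stamp, upright, 59 mm high: an oak foot 26 mm (x) by 40 mm (y) by 12 mm high, and a turned red handle above it, round, thickest (24 mm) 45 to 52 mm up and tapering to 13 mm at the foot; 60 g; origin at the centre of the foot's underside, z up.
- marker: On the level worktop among the display trays (behind it chocolates 15 mm high, in places a fixed price card 50 mm high). Black felt marker lying down, 128 mm long (its y axis), 12 mm wide and high, 20 g; origin at the middle of its underside.
- sticker_post: Place of the sticker roll: one of four fixed beech inserts, 82 (x) by 90 (y) mm, in any order, 92 mm apart in y, in a dark tray (96 by 380, rim 13 mm); origin: centre of its underside, 4 mm over the worktop; 10 mm thick, with an upright round steel post in the centre, 12 mm across, that rises 32 mm over the insert's top (the last 8 mm taper to 5 mm).
- tape_hub: Place of the tape roll: one of four fixed beech inserts, 82 (x) by 90 (y) mm, in any order, 92 mm apart in y, in a dark tray (96 by 380, rim 13 mm); origin: centre of its underside, 4 mm over the worktop; 10 mm thick, with a round grey plastic hub in the centre, 26 mm across, that rises 22 mm over the insert's top (the last 5 mm taper to 18 mm). Too thick for the sticker roll.
- stamp_well: Place of the stamp: one of four fixed beech inserts, 82 (x) by 90 (y) mm, in any order, 92 mm apart in y, in a dark tray (96 by 380, rim 13 mm); origin: centre of its underside, 4 mm over the worktop; 20 mm thick, with a rectangular well in the centre, 38 mm (x) by 52 mm (y), 10 mm deep, its floor 10 mm over the origin, black rubber; the stamp's longer side goes along y.
- pen_rest: Place of the marker: one of four fixed beech inserts, 82 (x) by 90 (y) mm, in any order, 92 mm apart in y, in a dark tray (96 by 380, rim 13 mm); origin: centre of its underside, 4 mm over the worktop; 5 mm thick, with two notched saddles at x = -34 and 34 mm, 12 mm thick, 22 mm high; the marker lies along x in both notches (24 mm wide, floor 12 mm up). Between the saddles: 56 mm for fingers.
- ring_bonbon: Ivory ring-shaped bonbon, 30 mm across, 9 mm high, lying among the trays; loose; to be left alone. Origin at the centre of its underside.
- dipping_fork: Dipping fork, 190 mm long (its y axis), 14 mm wide, 12 mm high, wooden handle towards +y, thin steel prongs towards -y, lying at the front left of the counter; loose; to be left alone. Origin at the middle of its underside.

How it is judged:
By the outcome, as a careful person would: the job done as asked, in the order asked, and still so for the second after the job is handed in, with the robot touching nothing.
It also fails if it takes over 96 s, if anything falls off the work surface, if the arm or the gripper's body presses on something with over 40 N, if the wrist force passes 120 N, or if a joint passes its speed limit or range.

## Working session

There is one attempt and no reset: what is moved stays moved. The work goes in short steps, each a Python script; the robot and the scene stay as the last script left them, time stands still between calls to the robot, and variables do not carry over. Pictures are saved under pics/ and viewed, at most 14 in all, crops included, and the job is handed in when it is done.

```bash
mkdir -p pics; ls; cat > h.py <<'E'
from workcell import bot, optics, nets
import numpy as np, cv2
def W(f,p): return f["R"].T@(np.asarray(p)-f["t"])
def pix(f,X):
    c=f["mtx"]@(f["R"]@np.asarray(X)+f["t"]); return c[:2]/c[2]
def ray(f,uv,z):
    d=f["R"].T@np.linalg.inv(f["mtx"])@np.array([uv[0],uv[1],1.]); c=-f["R"].T@f["t"]
    return c+d*(z-c[2])/d[2]
E
python3 - <<'E'
from h import *
np.set_printoptions(precision=3,suppress=True)
for c in ["top","side"]:
    f=optics.grab_frame(c); cv2.imwrite(f"pics/{c}0.png",f["color"]); print(c,-f["R"].T@f["t"])
    for n in "sticker_roll tape_roll stamp marker sticker_post tape_hub stamp_well pen_rest ring_bonbon dipping_fork".split():
        print(n,[(round(r["score"],2),W(f,r["at"])) for r in nets.mark_of(c,n)[:3]])
print(bot.hold_point_z,bot.read_orientation(),bot.read_clock())
E
```

```text
pics
workcell.py
top [0.427 0.011 0.962]
sticker_roll []
tape_roll [(0.71, array([ 0.541, -0.359,  0.002])), (0.71, array([ 0.552, -0.039, -0.002])), (0.57, array([ 0.443, -0.157,  0.003]))]
stamp [(0.58, array([ 0.554, -0.036, -0.003]))]
marker [(0.83, array([ 0.545, -0.223, -0.002]))]
sticker_post [(0.76, array([ 0.442, -0.155,  0.001])), (0.22, array([ 0.539, -0.36 ,  0.   ]))]
tape_hub [(0.72, array([0.436, 0.118, 0.004])), (0.44, array([ 0.543,  0.179, -0.002]))]
stamp_well [(0.98, array([ 0.442, -0.068,  0.006]))]
pen_rest [(0.68, array([0.441, 0.026, 0.005]))]
ring_bonbon [(0.6, array([0.542, 0.175, 0.   ]))]
dipping_fork [(0.74, array([ 0.453,  0.311, -0.004]))]
side [0.474 1.133 0.644]
sticker_roll [(0.95, array([0.559, 0.364, 0.005]))]
tape_roll [(0.69, array([ 0.54 , -0.36 ,  0.005])), (0.64, array([0.451, 0.315, 0.   ]))]
stamp [(0.64, array([ 0.55 , -0.042,  0.002]))]
marker [(0.46, array([ 0.55 , -0.225,  0.002]))]
sticker_post [(0.54, array([ 0.443, -0.162,  0.003]))]
tape_hub [(0.75, array([0.44 , 0.117, 0.008]))]
stamp_well [(0.75, array([ 0.443, -0.069,  0.008]))]
pen_rest [(0.83, array([0.437, 0.019, 0.005]))]
ring_bonbon [(0.69, array([0.543, 0.178, 0.001]))]
dipping_fork []
0.0613 [-0.     0.158  0.987  0.   ] 1.1
```

View pics/top0.png

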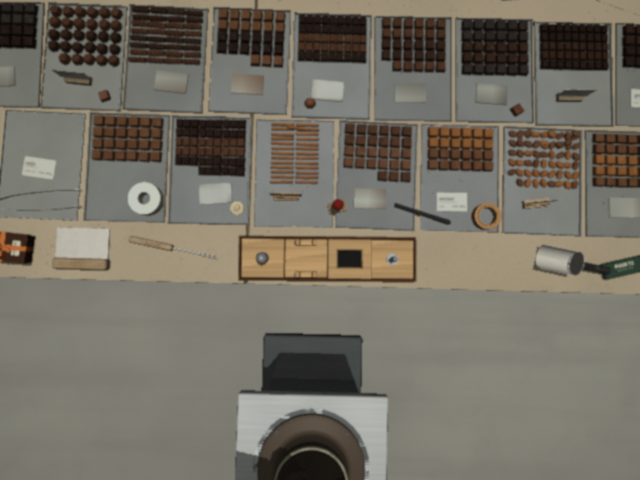

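View pics/side0.png

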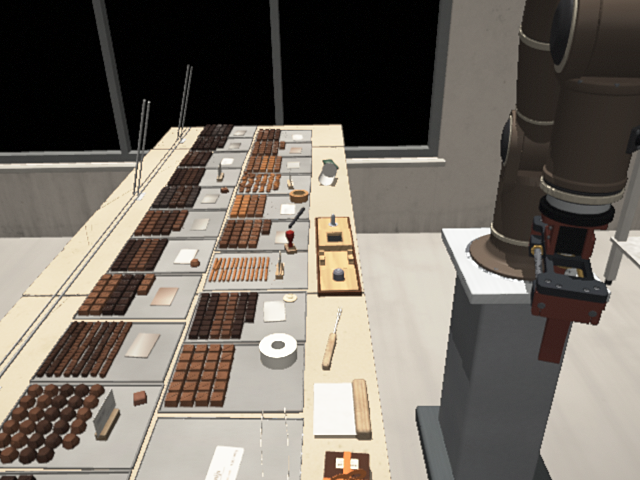

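The top view shows all four things: sticker roll (144,198), tape (487,216), stamp (337,206) and marker (395,206)-(450,221). The inserts from left to right are hub (262,258), pen rest (306,258), well (349,258) and post (392,258). The net's other tape_roll hits are false. The side view agrees. Next I'll zoom in to refine the positions.

```bash
python3 - <<'E'
from h import *
np.set_printoptions(precision=4,suppress=True)
f=optics.grab_frame("top"); g=f["color"]; s=optics.grab_frame("side")["color"]
def crop(im,u,v,w,h,k): return cv2.resize(im[v-h//2:v+h//2,u-w//2:u+w//2],None,fx=k,fy=k,interpolation=cv2.INTER_CUBIC)
a=np.hstack([crop(g,144,198,50,50,8),crop(g,487,216,50,50,8)]); 
b=np.hstack([crop(g,337,206,25,25,16)[:200,:384],np.zeros((200,16,3),np.uint8),crop(g,422,213,80,40,5)])
cv2.imwrite("pics/z1.png",np.vstack([a,b]))
cv2.imwrite("pics/z2.png",np.vstack([crop(g,328,258,190,56,4),crop(s,297,245,60,30,8).repeat(1,0)[:,:] if 0 else np.zeros((8,760,3),np.uint8), np.hstack([crop(s,290,240,60,40,8),np.zeros((320,280,3),np.uint8)])]))
hsv=cv2.cvtColor(g,cv2.COLOR_BGR2HSV)
def blob(m,u,v,r):
    k=np.zeros_like(m); k[v-r:v+r,u-r:u+r]=m[v-r:v+r,u-r:u+r]; c,_=cv2.findContours(k,cv2.RETR_EXTERNAL,cv2.CHAIN_APPROX_NONE)
    return max(c,key=cv2.contourArea)
w=blob(cv2.inRange(hsv,(0,0,190),(180,60,255)),144,198,24); print("sticker",cv2.fitEllipse(w),ray(f,cv2.fitEllipse(w)[0],.03))
t=blob(cv2.inRange(hsv,(5,90,100),(25,255,255)),487,216,20); print("tape",cv2.fitEllipse(t),ray(f,cv2.fitEllipse(t)[0],.025))
m=blob(cv2.inRange(hsv,(0,0,0),(180,255,75)),422,213,36)
r=cv2.minAreaRect(m); p=cv2.boxPoints(r); print("marker",r,ray(f,r[0],.010),[ray(f,q,.01)[:2] for q in p])
h=blob(cv2.inRange(hsv,(0,150,60),(6,255,255))|cv2.inRange(hsv,(172,150,60),(180,255,255)),337,206,14); print("stamp",cv2.fitEllipse(h),ray(f,cv2.fitEllipse(h)[0],.052))
k=blob(cv2.inRange(hsv,(0,0,0),(180,255,60)),349,258,20); print("well",cv2.boundingRect(k),[ray(f,q,.024)[:2] for q in cv2.boxPoints(cv2.minAreaRect(k))])
for n,q in dict(post=[.442,-.158,.046],hub=[.442,.118,.036]).items(): print(n,pix(f,q))
E
```

```text
sticker ((143.38426208496094, 197.6618194580078), (28.637956619262695, 29.474620819091797), 50.806053161621094) [0.5556 0.3686 0.03  ]
tape ((487.5409851074219, 215.51605224609375), (25.044105529785156, 26.297061920166016), 105.13719177246094) [ 0.541  -0.3594  0.025 ]
marker ((421.9698486328125, 213.59317016601562), (58.51383590698242, 5.121009826660156), 17.927919387817383) [ 0.5426 -0.2228  0.01  ] [array([ 0.5549, -0.1606]), array([ 0.5656, -0.1638]), array([ 0.5302, -0.2851]), array([ 0.5196, -0.2818])]
stamp ((337.6609191894531, 204.12136840820312), (8.297602653503418, 9.079630851745605), 68.35448455810547) [ 0.5517 -0.038   0.052 ]
well (338, 251, 23, 16) [array([ 0.4561, -0.0428]), array([ 0.4574, -0.0893]), array([ 0.4258, -0.09  ]), array([ 0.4245, -0.0437])]
post [394.2151 259.1579]
hub [260.7766 255.3336]
```

View pics/z1.png

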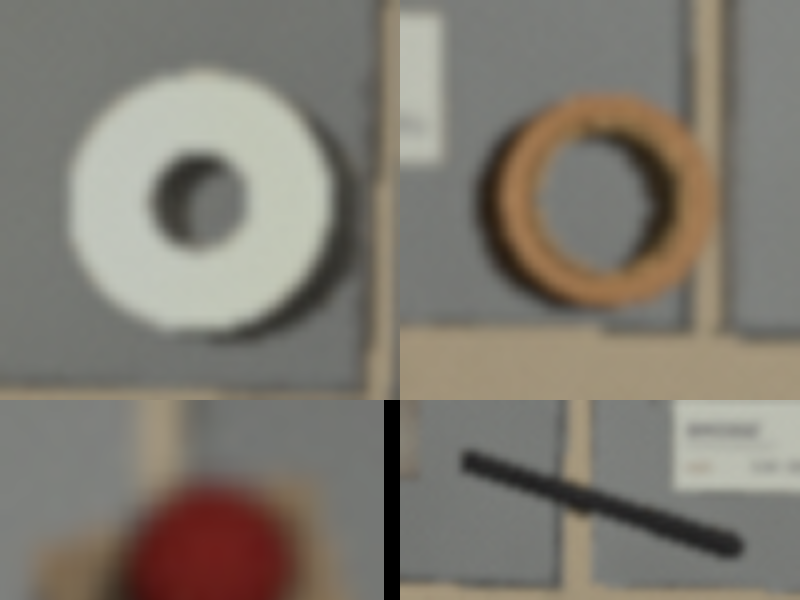

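View pics/z2.png

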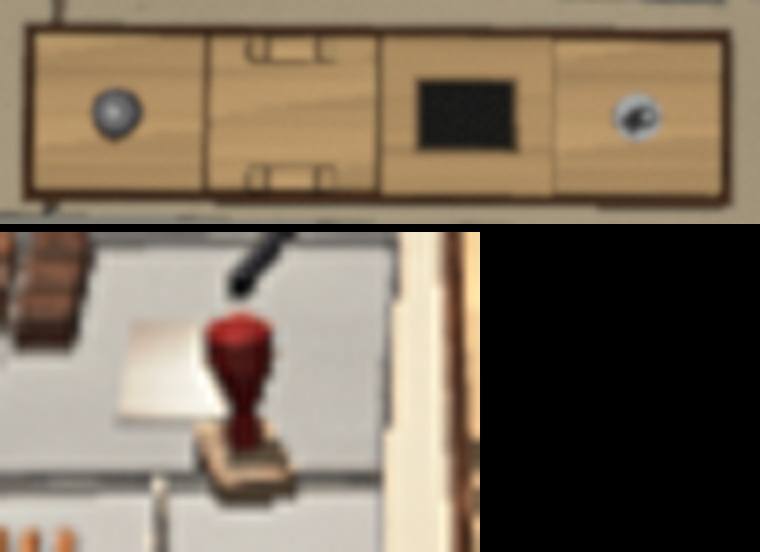

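The zooms show that the sticker ring, tape ring and marker (yaw about 18° in the image) are clear. The stamp's crop was cut off, and the disc at the post looks wide, so I need another look at both.

```bash
python3 - <<'E'
from h import *
np.set_printoptions(precision=4,suppress=True)
f=optics.grab_frame("top"); g=f["color"]; S=optics.grab_frame("side"); s=S["color"]
def crop(im,u,v,w,h,k): return cv2.resize(im[v-h//2:v+h//2,u-w//2:u+w//2],None,fx=k,fy=k,interpolation=cv2.INTER_CUBIC)
c=crop(g,337,206,40,30,10)
cv2.imwrite("pics/z3.png",np.vstack([np.hstack([c,crop(s,335,225,40,30,10)]),np.hstack([crop(s,340,270,40,30,10),crop(g,392,258,40,30,10)])]))
# tray corners from z2 crop (x/4+233, y/4+230), rim z .013
for q in [(25,22),(730,33),(730,207),(22,200)]: print(ray(f,(q[0]/4+233,q[1]/4+230),.013))
print("hub",ray(f,(117/4+233,113/4+230),.034),"post",ray(f,(637/4+233,116/4+230),.03))
print("pen saddles",[ray(f,(u/4+233,v/4+230),.02) for u,v in [(293,48),(291,178)]])
print("lines",[ray(f,(u/4+233,v/4+230),.014) for u,v in [(206,113),(380,113),(553,113)]])
for p in [[.442,-.158,.014],[.442,-.158,.046],[.442,.118,.014],[.442,.118,.036]]: print(p,pix(f,p),pix(S,p))
E
```

```text
[0.4832 0.168  0.013 ]
[ 0.4886 -0.209   0.013 ]
[ 0.3957 -0.2105  0.013 ]
[0.3888 0.1658 0.013 ]
hub [0.4361 0.115  0.034 ] post [ 0.4425 -0.1568  0.03  ]
pen saddles [array([0.4733, 0.0248, 0.02  ]), array([0.4046, 0.0237, 0.02  ])]
lines [array([0.4376, 0.07  , 0.014 ]), array([ 0.4403, -0.0225,  0.014 ]), array([ 0.443 , -0.1147,  0.014 ])]
[0.442, -0.158, 0.014] [391.4571 259.3153] [332.8043 225.0335]
[0.442, -0.158, 0.046] [394.2151 259.1579] [332.7946 214.262 ]
[0.442, 0.118, 0.014] [261.9701 255.531 ] [335.9145 279.1255]
[0.442, 0.118, 0.036] [260.7766 255.3336] [335.9333 270.6791]
```

View pics/z3.png

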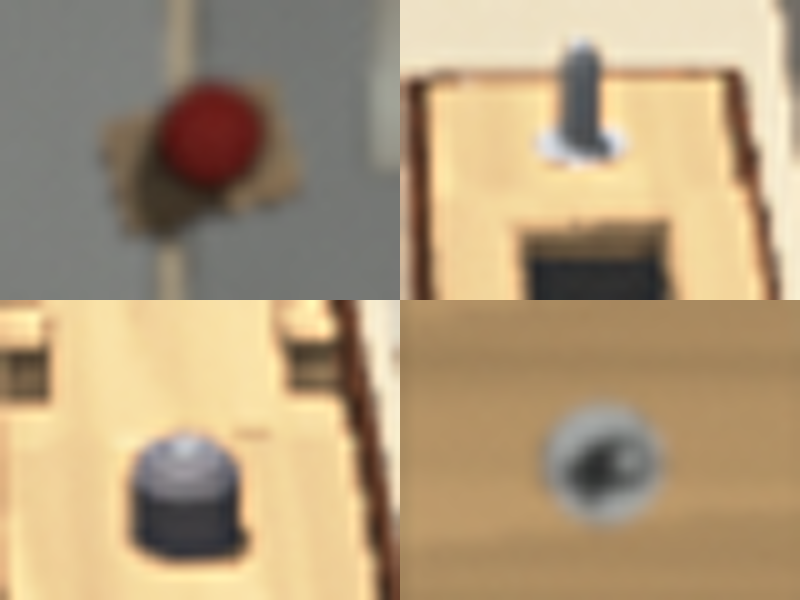

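The post stands on a flat steel washer and the hub is confirmed. The foot of the stamp has corners at about (100,125), (265,75), (300,190) and (130,235) in the zoom, so its yaw is about +16°. The inserts are turned by about 1° in total. I'll start with the sticker roll: centre it with a squeeze along y, then grip along x.

```bash
cat >> h.py <<'E'
def q(deg):
    p=np.deg2rad((deg+90)/2); return [0,np.cos(p),np.sin(p),0]
def best(pos,deg):
    now=np.array(bot.read_joint_positions()); c=[]
    for d in (deg,deg+180,deg-180):
        j=bot.ik(pos,q(d))
        if j is not None: c.append((np.abs(np.array(j)-now).max()+ .3*abs(j[6]),d))
    return q(min(c)[1])
def pick(x,y,deg,z,opening,force,squeeze=False,high=.2):
    bot.gripper_to(opening)
    a=deg+90 if squeeze else deg
    o=best([x,y,high],a); bot.goto([x,y,high],o); bot.line_to([x,y,z],rate=.12)
    if squeeze:
        bot.gripper_to(0,5); bot.gripper_to(opening)
        bot.line_to([x,y,z+.045],rate=.12)
        o=best([x,y,z],deg); bot.goto([x,y,z+.045],o); bot.line_to([x,y,z],rate=.1)
    bot.gripper_to(0,force); print("width",bot.read_gripper_width(),bot.read_finger_force())
    bot.line_to([x,y,high],rate=.15)
def over(x,y,deg,high=.2):
    bot.goto([x,y,high],best([x,y,high],deg)); print("w",bot.read_gripper_width(),"F",np.round(bot.read_contact_force(),2),"tcp",np.round(bot.read_tool_pos(),4))
def place(x,y,z,opening,high=.2):
    bot.line_to([x,y,z],rate=.08); print("F",np.round(bot.read_contact_force(),2),np.round(bot.read_tool_pos(),4))
    bot.gripper_to(opening); bot.line_to([x,y,high],rate=.15); print("t",bot.read_clock())
E
python3 - <<'E'
from h import *
np.set_printoptions(precision=4,suppress=True)
pick(.557,.367,0,.083,.088,15,squeeze=True)
over(.442,-.1597,1)
f=optics.grab_frame("side"); cv2.imwrite("pics/s1.png",f["color"])
print(bot.read_clock(),[(r["score"],W(f,r["at"])) for r in nets.mark_of("side","sticker_roll")])
E
```

```text
width 0.0673393709384651 14.999833173633306
w 0.06740264514988105 F [ 0.08 -0.49 -0.97] tcp [ 0.4427 -0.159   0.2   ]
10.9417 [(0.58, array([ 0.4464, -0.1601,  0.119 ]))]
```

View pics/s1.png

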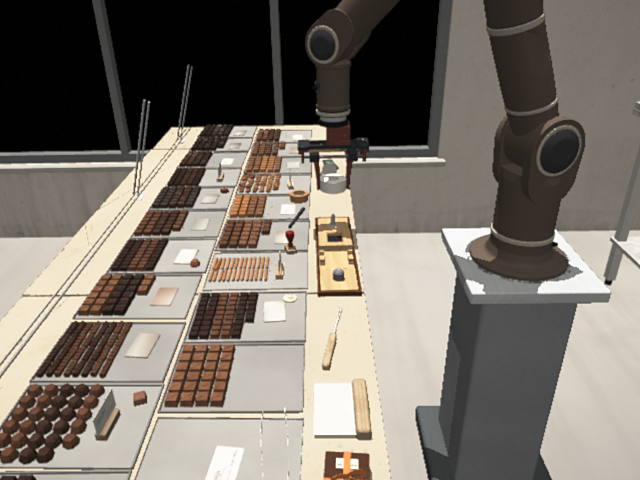

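The roll is held level at (332,184), in line with the post. I'll place it, then do the tape roll the same way.

```bash
python3 - <<'E'
from h import *
np.set_printoptions(precision=4,suppress=True)
place(.442,-.1597,.098,.080)
pick(.541,-.3594,0,.0825,.080,12,squeeze=True)
over(.436,.116,1)
place(.436,.116,.0975,.075)
bot.goto([.5,-.3,.3],best([.5,-.3,.3],0))
f=optics.grab_frame("top"); cv2.imwrite("pics/t2.png",cv2.resize(f["color"][140:290,90:510],None,fx=1.9,fy=1.9,interpolation=cv2.INTER_CUBIC))
f=optics.grab_frame("side"); s=f["color"][170:320,250:400]; cv2.imwrite("pics/s2.png",cv2.resize(s,None,fx=4,fy=4,interpolation=cv2.INTER_CUBIC))
for n in ["sticker_roll","tape_roll"]: print(n,[(r["score"],W(f,r["at"])) for r in nets.mark_of("side",n)])
E
```

```text
F [-0.28 -0.7  -1.75] [ 0.4423 -0.1598  0.0984]
t 13.6833
width 0.05815301724661524 11.999883244279772
w 0.05876223180042628 F [ 0.45 -0.43 -1.55] tcp [0.4366 0.1153 0.2001]
F [-0.14 -0.24 -1.32] [0.4363 0.1161 0.0979]
t 25.2667
sticker_roll [(0.73, array([ 0.4454, -0.1655,  0.0192]))]
tape_roll [(0.59, array([0.4353, 0.1167, 0.0152]))]
```

View pics/s2.png

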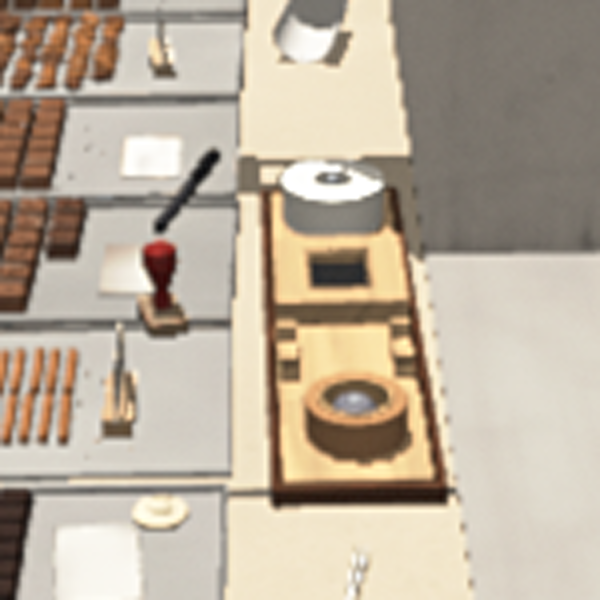

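Both rolls are seated: the sticker at (332,195) with the post in its hole, the tape at (356,415) round the hub. Now the stamp, then the marker.

```bash
python3 - <<'E'
from h import *
np.set_printoptions(precision=4,suppress=True)
pick(.5517,-.0385,16,.109,.05,12,high=.23)
over(.4405,-.0675,1,high=.23)
place(.4405,-.0675,.1245,.05,high=.23)
pick(.5435,-.2228,-16.2,.0822,.04,12,high=.23)
over(.439,.0242,91,high=.23)
f=optics.grab_frame("side"); cv2.imwrite("pics/s3.png",cv2.resize(f["color"][100:320,250:450],None,fx=2.7,fy=2.7,interpolation=cv2.INTER_CUBIC))
print([(r["score"],W(f,r["at"])) for r in nets.mark_of("side","marker")], [(r["score"],W(f,r["at"])) for r in nets.mark_of("side","stamp")],bot.read_clock())
E
```

```text
width 0.022388967895842313 12.000172332627699
w 0.022514998453751555 F [-0.12 -0.01 -0.92] tcp [ 0.4401 -0.0672  0.2297]
F [ 0.36 -0.67 -0.29] [ 0.4407 -0.0675  0.1248]
t 34.8583
width 0.01160248323548299 12.000034153461456
w 0.012450024370188379 F [-0.56  0.01 -0.29] tcp [0.4394 0.0236 0.23  ]
[(0.51, array([0.4357, 0.1175, 0.0153])), (0.5, array([0.4432, 0.0236, 0.1506]))] [(0.71, array([ 0.4428, -0.0705,  0.0185]))] 40.2833
```

View pics/s3.png

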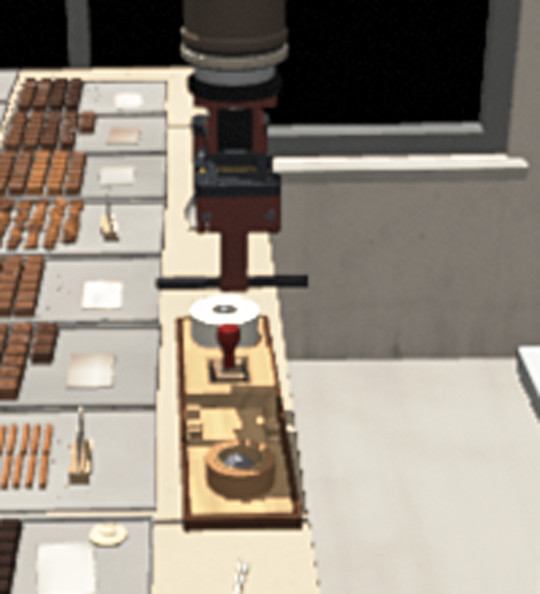

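The stamp stands in the well at (230,350). The marker is held level and centred, from 158 to 308 in the picture with the fingers at 233. Placing it.

```bash
python3 - <<'E'
from h import *
np.set_printoptions(precision=4,suppress=True)
place(.439,.0242,.0988,.035,high=.25)
bot.goto([.3,.45,.35],best([.3,.45,.35],0)) 
f=optics.grab_frame("top"); a=cv2.resize(f["color"][225:295,230:430],None,fx=4,fy=4,interpolation=cv2.INTER_CUBIC)
f=optics.grab_frame("side"); s=cv2.resize(f["color"][205:305,260:420],None,fx=3,fy=3,interpolation=cv2.INTER_CUBIC)
b=np.zeros((300,800,3),np.uint8); b[:,:480]=s; cv2.imwrite("pics/f.png",np.vstack([a,b]))
for n in ["sticker_roll","tape_roll","stamp","marker"]: print(n,[(r["score"],W(f,r["at"])) for r in nets.mark_of("side",n)])
E
```

```text
F [-0.37 -0.78  0.47] [0.4392 0.0243 0.0991]
t 43.8
sticker_roll [(0.58, array([ 0.4467, -0.1632,  0.0189]))]
tape_roll [(0.7, array([0.4394, 0.1183, 0.0151]))]
stamp [(0.77, array([ 0.4384, -0.0682,  0.017 ]))]
marker [(0.51, array([0.4423, 0.0212, 0.0198]))]
```

View pics/f.png

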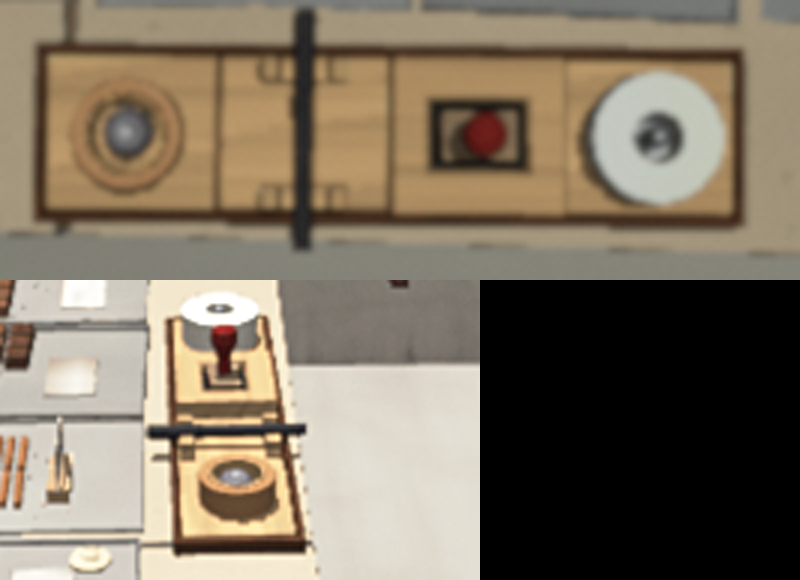

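All four are in place: the tape on the hub (127,132), the marker in both notches and centred (303,130), the stamp inside the well (480,134), and the sticker roll on the post (658,138). The bonbon and fork have not been touched.

```bash
python3 -c "
from workcell import bot
print(bot.hand_in())"
```

```text
the job is handed in; nothing more can be done
None
```

The job is handed in: the sticker roll, tape roll, stamp and marker are each in their place in the organiser, placed in the order asked (about 44 s on the robot's clock at the last placing), and the bonbon and fork were left alone.

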